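# Change over the scent jars on a market-stall fan station

## Robot

A 7-joint arm with a two-finger parallel gripper is mounted at the origin on the work surface. World frame = base frame: x ahead of the robot, y to its left, z up, the work surface at z = 0. Lengths are in m, angles in rad, forces in N, time in s.
With the tool pointing down it reaches from about 0.35 to 0.9 m from the base axis. Payload 8.1 kg.
Tool frame: the origin (TCP) lies on the centre line of the jaws, within the pads' length; the fingertips stand 11 mm ahead of it and the grasp point (between the pads) lies 8 mm behind it (arm.nose_length is the distance from the TCP to the fingertips, in m); z points along the fingers, y is the line along which they close (so a half turn about z gives the same grasp; the last joint's range is limited). The gripper opens to 92 mm and grips with 3 to 60 N. Pads are 19 mm wide; open, the fingers measure 130 mm over their backs; the gripper's body (75 mm by 190 mm) begins 47 mm behind the grasp point.
Start: joints at [1.084, 0.434, 0.025, 1.573, -0.012, 1.134, -0.075], TCP at [0.234, -0.58, 0.238] pointing down, gripper open.
Joint ranges: [-2.62, 2.62], [-0.44, 2.09], [-1.27, 1.32], [0.08, 2.57], [-1.32, 4.46], [0.12, 2], [-2.74, 2.74]. Speed limits (rad/s): [2.22, 2.22, 3.01, 3.01, 3.14, 3.14, 3.14].

## Interface

Orientations are given as a rotation vector (axis times angle).
In Python, from cell import arm gives the robot as it stands.
- The arm moves only by the tool jog_arm, never from a script. Its argument "moves" is a list of rows, each a list of 4 numbers: the shift along the tool's x, y, z in m, then the turn about the tool's z in rad. In form: [[tx, ty, tz, spin], ...]. A call has 1 to 20 rows; each row is the pose to reach, as a shift and turn from the pose commanded when the call began, along the tool's axes at that moment; what a row does not reach only later rows make up. A row lasts 1/8 s, in which the tool goes at most 62.5 mm and 10.7 degrees, less where a joint would pass 70% of its speed; a pose out of reach is approached as far as the arm can. A call with a gripper value outside its range is refused whole. "hand" is the finger opening in m, from 0 to 0.0918, set as the call begins (left out, the last holds). The fingers move at their own pace and stop on an object; "newtons" is the grip in N (left out, the last holds). Time passes only in rows, so rows that repeat a pose let the fingers close. It gives the time, the measured TCP pose, the force, the opening and the grip force at its end, in the units of the state.
- arm.observe(): the state, without advancing time (a new reading comes with each control period).
- arm.get_image(name): name is "scene" or "side" or "wrist"; returns a dict with "color" (400x640x3 uint8, red, green, blue), "z_map" (400x640 float32, m along the optical axis (not along the pixel's ray), 0 where there is no reading), "fx", "fy", "cx", "cy" (pixels), "k1" (the pictures are not rectified: a ray, as slopes to the right and down, at radius r is drawn at 1 + k1 r^2 times it, then the intrinsics apply), "rvec" (rotation vector, rad) and "tvec" (3), from world to camera coordinates, as OpenCV has them. Camera axes: x right, y down, z forward; pixel columns grow to the right and rows downward; lengths in m; the calibration is good to about 2 mm. A picture is of the moment at which its call begins.
- arm.sign_off(): hands the job in; it is judged then, once.
The state is a dict: "clock": time; "joints": joint angles; "dq": joint speeds; "joint_efforts": joint torques, N m; "position": TCP position; "ee_rot": TCP orientation; "force": force on the tool from outside, world axes, zero at the start; "ft_torque": the same for the moment, N m; "width": opening from 0.0 (shut) to 1.0 (fully open); "gripper_force": force on a finger pad.
Only numpy, scipy, OpenCV 4.12 (cv2) and the standard library are available. Lean on these libraries where they do the work, as an engineer would, in place of code of your own. Each camera call takes 0.05 s, during which the arm holds its last target. There are 200 camera calls.

## Task

Switch the scent station off at its isolator first; then, while it is off, stand every used jar (red lid) upright in the returns crate, stand each fresh jar (wooden lid) centred on a vent of its own, and turn the speed dial to the three-dot mark. When all that is done, switch the isolator back on, and leave the other goods on the stall where they are.

Things in the scene. Friction and masses are not known exactly. Their poses are not given: they have to be found in the camera images.
- used1: Used scent jar: amber glass, grey band, RED lid, standing on a vent of the fan station at the start; 64 mm tall, 60 mm diameter, 0.2 kg, heavy glass base; origin at the centre of its underside, z up along its axis. May be absent (None).
- used2: Used scent jar: amber glass, grey band, RED lid, standing on a vent of the fan station at the start; 64 mm tall, 60 mm diameter, 0.2 kg, heavy glass base; origin at the centre of its underside, z up along its axis. May be absent (None).
- used3: Used scent jar: amber glass, grey band, RED lid, standing on a vent of the fan station at the start; 64 mm tall, 60 mm diameter, 0.2 kg, heavy glass base; origin at the centre of its underside, z up along its axis. May be absent (None).
- fresh1: Fresh scent jar: amber glass, brown card band, pale WOODEN lid, standing on the table at the start; 64 mm tall, 60 mm diameter, 0.2 kg, heavy glass base; origin at the centre of its underside, z up along its axis. May be absent (None).
- fresh2: Fresh scent jar: amber glass, brown card band, pale WOODEN lid, standing on the table at the start; 64 mm tall, 60 mm diameter, 0.2 kg, heavy glass base; origin at the centre of its underside, z up along its axis. May be absent (None).
- fresh3: Fresh scent jar: amber glass, brown card band, pale WOODEN lid, standing on the table at the start; 64 mm tall, 60 mm diameter, 0.2 kg, heavy glass base; origin at the centre of its underside, z up along its axis. May be absent (None).
- vent_left (a point): Centre of the left (+y of station) vent, a flat dark grille of 68 mm diameter with a white rim of 74 mm, level with the station's 30 mm high top; z up.
- vent_mid (a point): Centre of the middle vent, a flat dark grille of 68 mm diameter with a white rim of 74 mm, level with the station's 30 mm high top; z up.
- vent_right (a point): Centre of the right (-y of station) vent, a flat dark grille of 68 mm diameter with a white rim of 74 mm, level with the station's 30 mm high top; z up.
- station: Fan scent station, fixed: white plinth 120 (x) by 320 (y) by 30 mm high, three vents 105 mm apart along its y axis on the flat top; origin at the centre of its underside.
- crate: Returns crate, fixed: open plywood box 250 (x) by 140 (y) mm, 30 mm high, walls and floor 5 mm thick, inside 240 by 130 mm; origin at the centre of its underside.
- panel: Control box, fixed: grey block 200 (x) by 140 (y) by 50 mm high; isolator on its +x half, dial on its -x half (100 mm nearer the robot side); origin at the centre of its underside. A red stud marks the isolator's off side (+y), a green stud its on side (-y).
- isolator (a joint): Isolator handle angle, rad: 0 = OFF, leaning 0.5 rad to the box's +y (red stud); 1.0 = ON, leaning 0.5 rad to the box's -y (green stud). A spring snaps it from the middle to either end; about 3 N at the tip moves it.
- isolator_tip (a point): Top end of the isolator handle, 62 mm from the hinge axis. The handle is a 12 by 9 mm steel blade with a red grip on its upper 30 mm, 26 mm wide (along box x) and 14 mm thick (along its swing).
- isolator_hinge (a point): Point on the isolator's hinge axis, 56 mm above the table; its axes are the control box's axes; the hinge axis runs along x; the handle swings in its y-z plane.
- dial (a joint): Fan-speed dial angle, rad, growing clockwise from above, 0 to 2.1: 0 = one white dot, 0.7 = two white dots, 1.4 = three yellow dots, 2.1 = four white dots. It clicks into a spring detent at each of the four marks (up to about 0.1 N m between them).
- dial_grip (a point): Grip point on the dial's axis, 73.5 mm above the table. The grip is a white bar 50 mm long, 14 mm wide, from 59.5 to 85.5 mm above the table, on a disc of 52 mm diameter; this point's x axis runs along the bar towards the pointer end.
- three_dot_mark (a point): The mark of three yellow dots beside the dial, 41 mm from its axis.
- oil1: Small oil bottle, amber, 34 mm diameter, 85 mm tall; a bystander, to be left alone; origin at the centre of its underside.
- oil2: Small oil bottle, amber with blue cap, 34 mm diameter, 85 mm tall; a bystander, to be left alone; origin at the centre of its underside.
- diffuser_dark: Dark wooden onion-shaped diffuser, 112 mm diameter, 120 mm tall; a bystander, to be left alone; origin at the centre of its underside.
- diffuser_white: White diffuser on a wood base, 90 mm diameter, 110 mm tall; a bystander, to be left alone; origin at the centre of its underside.
- carton_blue: Blue carton 50 by 120 by 45 mm; a bystander, to be left alone; origin at the centre of its underside.
- carton_red: Red carton, 60 by 60 by 60 mm; a bystander, to be left alone; origin at the centre of its underside.
Things that resemble listed ones, but are neither listed nor needed, are in the scene too. What is shaped like the fresh1 but green is not meant. What is shaped like the fresh2 but blue is not meant.

How it is judged:
By the outcome, as a careful person would: the job done as asked, in the order asked, and still so for the second after the job is handed in, with the robot touching nothing.
Of used1, used2, used3 only 2 to 3 are there at a start; the rules pass over those that are not, and their reading is None.
Of fresh1, fresh2, fresh3 only 2 to 3 are there at a start; the rules pass over those that are not, and their reading is None.
At some moment in a run one of fresh1, fresh2, fresh3 may be knocked a few centimetres aside while the robot is not near it.
It also fails if it takes over 210 s, if anything falls off the work surface, if the arm or the gripper's body presses on something with over 40 N, if the wrist force passes 120 N, or if a joint passes its speed limit or range.

## Working session

There is one attempt and no reset: what is moved stays moved. The work goes in short steps, Python scripts to look and compute and a tool call to move; the robot and the scene stay as the last step left them, time stands still between calls to the robot, and variables do not carry over. Pictures are saved under pics/ and viewed, at most 14 in all, crops included, and the job is handed in when it is done.

Besides the shell and the picture viewer there is one more tool, called after ">>>" as a command line: name --pt "numbers of a row" for each row, then --argument value for the rest. jog_arm: Moves the arm, as the interface text tells. Its arguments: {"type":"object","properties":{"moves":{"type":"array"},"hand":{"type":"number"},"newtons":{"type":"number"}},"required":["moves"]}

```bash
ls; mkdir -p pics; cat > h.py <<'E'
import numpy as np, cv2
from cell import arm
def grab(n):
    im=arm.get_image(n); return im
def cloud(im):
    z=im["z_map"]; h,w=z.shape
    v,u=np.mgrid[0:h,0:w]
    xd=(u-im["cx"])/im["fx"]; yd=(v-im["cy"])/im["fy"]
    x,y=xd.copy(),yd.copy()
    for _ in range(8):
        s=1+im["k1"]*(x*x+y*y); x=xd/s; y=yd/s
    P=np.stack([x*z,y*z,z],-1)
    R=cv2.Rodrigues(np.array(im["rvec"],float))[0]
    W=(P-np.array(im["tvec"]).ravel())@R
    W[z==0]=np.nan
    return W
def save(im,name): cv2.imwrite("pics/"+name,im["color"][:,:,::-1])
def st():
    s=arm.observe(); print({k:np.round(s[k],3).tolist() for k in ["clock","joints","position","ee_rot","force","width","gripper_force"]}); return s
E
python3 - <<'E'
from h import *
for n in ["scene","side"]:
    im=grab(n); save(im,n+"0.png"); np.savez("pics/"+n+"0.npz",W=cloud(im),c=im["color"])
s=st(); print(cv2.Rodrigues(np.array(s["ee_rot"],float))[0].round(3), arm.nose_length)
E
```

```text
pics
{'clock': 0.1, 'joints': [1.084, 0.435, 0.025, 1.574, -0.012, 1.134, -0.075], 'position': [0.234, -0.579, 0.237], 'ee_rot': [-3.083, -0.599, 0.001], 'force': [-0.979, 0.055, -0.018], 'width': 0.997, 'gripper_force': 0.0}
[[ 0.927  0.374 -0.001]
 [ 0.374 -0.927  0.001]
 [-0.    -0.001 -1.   ]] 0.011
```

View pics/scene0.png

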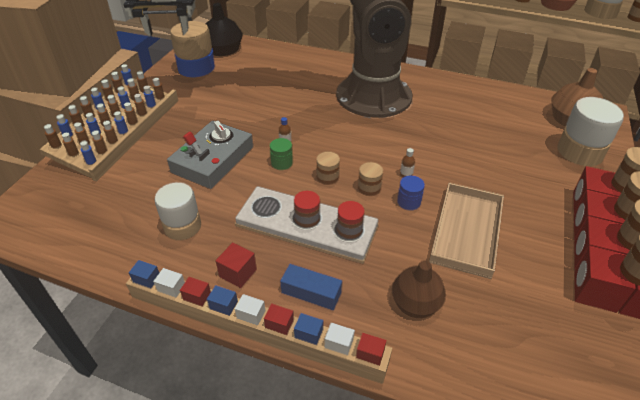

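View pics/side0.png

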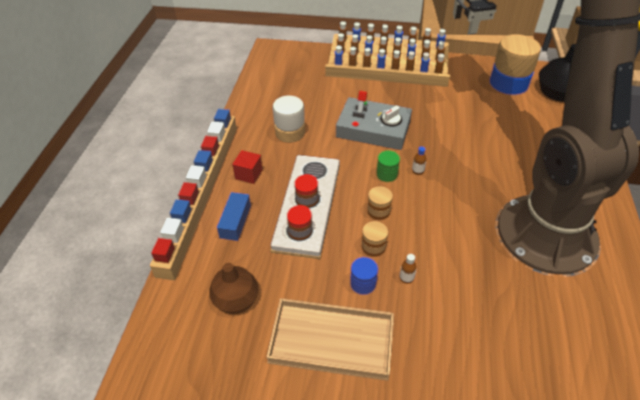

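The scene view shows used jars (red lids) at about (307,207) and (351,219), and the left vent in that view is empty at (266,206). Fresh jars are at (328,167) and (370,178), the crate is at (468,229), and the panel at (210,152) has its isolator at (195,148) and dial at (218,131). The side view agrees.

```bash
cat > meas.py <<'E'
from h import *
def top(W,c,box,zr):
    # centre of near-flat top surface points by min enclosing circle
    u0,u1,v0,v1=box; w=W[v0:v1,u0:u1].reshape(-1,3); col=c[v0:v1,u0:u1].reshape(-1,3)
    m=(w[:,2]>zr[0])&(w[:,2]<zr[1]); p=w[m]
    (x,y),r=cv2.minEnclosingCircle(p[:,:2].astype(np.float32))
    return np.round([x,y,r,np.median(p[:,2]),m.sum(),*p[:,:2].mean(0)],4)
def rect(W,box,zr):
    u0,u1,v0,v1=box; w=W[v0:v1,u0:u1].reshape(-1,3)
    p=w[(w[:,2]>zr[0])&(w[:,2]<zr[1])]
    r=cv2.minAreaRect(p[:,:2].astype(np.float32)); return np.round(r[0],4),np.round(r[1],4),round(r[2],2),len(p)
E
python3 - <<'E'
from meas import *
B={"scene":dict(usedM=(292,323,190,228),usedL=(335,368,200,240),f1=(314,342,150,184),f2=(357,385,162,195),green=(268,295,136,170),blue=(397,426,174,210),oilb=(277,292,115,140),oilw=(400,416,147,178),wdiff=(150,205,180,240),rc=(212,260,240,288)),
"side":dict(usedM=(292,321,174,208),usedL=(285,314,205,240),f1=(366,394,187,218),f2=(360,390,221,255),green=(375,402,150,182),blue=(350,380,257,294),oilb=(412,428,146,176),oilw=(398,418,252,285),wdiff=(270,307,94,142),rc=(230,265,150,183))}
for n in B:
    d=np.load(f"pics/{n}0.npz"); W,c=d["W"],d["c"]
    for k,b in B[n].items():
        zr=(.088,.1) if k[:4]=="used" else (.058,.07) if k[0] in "fgb" else (.078,.09) if k[:3]=="oil" else (.055,.066) if k=="rc" else (.1,.115)
        try: print(n,k,top(W,c,b,zr))
        except Exception as e: print(n,k,"err")
    st_=(230,385,180,262) if n=="scene" else (265,345,150,262)
    cr=(430,508,180,278) if n=="scene" else (262,400,295,380)
    pa=(160,260,115,190) if n=="scene" else (330,415,90,150)
    print("station",rect(W,st_,(.026,.034))); print("crate",rect(W,cr,(.026,.034))); print("panel",rect(W,pa,(.046,.053)))
    u0,u1,v0,v1=pa; w=W[v0:v1,u0:u1].reshape(-1,3); cc=c[v0:v1,u0:u1].reshape(-1,3).astype(int)
    m=(w[:,2]>.078)&(w[:,2]<.09); print("dialbar",rect(W,pa,(.08,.09)))
    red=(cc[:,0]>130)&(cc[:,1]<70); 
    for lo,hi in((.045,.062),(.062,.13)):
        q=w[red&(w[:,2]>lo)&(w[:,2]<hi)]; print("red",len(q),q.mean(0).round(4),q.min(0).round(3),q.max(0).round(3))
    grn=(cc[:,1]>cc[:,0]+30)&(cc[:,1]>cc[:,2]+20); q=w[grn]; print("green stud",len(q),np.nanmean(q,0).round(4))
    ye=(cc[:,0]>150)&(cc[:,1]>120)&(cc[:,2]<110)&(w[:,2]>.045); print("yellow",ye.sum(),np.nanmean(w[ye],0))
    im=c[v0:v1,u0:u1][:,:,::-1]; cv2.imwrite(f"pics/p_{n}.png",cv2.resize(im,None,fx=6,fy=6,interpolation=cv2.INTER_CUBIC))
a,b=[cv2.imread(f"pics/p_{n}.png") for n in ("scene","side")]
H=max(a.shape[0],b.shape[0]); f=lambda i:cv2.copyMakeBorder(i,0,H-i.shape[0],0,0,0)
o=np.hstack([f(a),f(b)]); cv2.imwrite("pics/panel.png",cv2.resize(o,None,fx=min(1,790/o.shape[1]),fy=min(1,790/o.shape[1])))
E
```

```text
scene usedM [6.137e-01 7.300e-03 3.090e-02 9.210e-02 4.010e+02 6.147e-01 8.200e-03]
scene usedL [6.111e-01 1.127e-01 3.080e-02 9.240e-02 4.330e+02 6.126e-01 1.122e-01]
scene f1 [ 4.267e-01 -6.800e-03  3.200e-02  6.230e-02  2.870e+02  4.295e-01
 -5.000e-03]
scene f2 [4.308e-01 1.104e-01 3.120e-02 6.220e-02 3.160e+02 4.323e-01 1.110e-01]
scene green [ 4.158e-01 -1.423e-01  3.180e-02  6.200e-02  2.620e+02  4.175e-01
 -1.428e-01]
scene blue [4.454e-01 2.189e-01 3.140e-02 6.230e-02 3.380e+02 4.473e-01 2.171e-01]
scene oilb [ 3.323e-01 -1.690e-01  1.000e-02  8.210e-02  2.900e+01  3.319e-01
 -1.686e-01]
scene oilw [3.460e-01 1.862e-01 9.400e-03 8.290e-02 3.100e+01 3.480e-01 1.867e-01]
scene wdiff [ 7.167e-01 -2.754e-01  4.540e-02  1.074e-01  8.250e+02  7.202e-01
 -2.727e-01]
scene rc [ 7.940e-01 -8.650e-02  4.070e-02  5.800e-02  6.280e+02  7.953e-01
 -8.600e-02]
station (array([0.6075, 0.0208]), array([0.2382, 0.3648]), 24.2, 3503)
crate (array([0.4955, 0.3715]), array([0.2534, 0.1405]), 0.19, 563)
panel (array([ 0.4697, -0.3294]), array([0.1428, 0.2022]), 82.05, 1774)
dialbar (array([ 0.46
[... 982 characters left out ...]
iff [ 7.140e-01 -2.781e-01  4.700e-02  1.082e-01  4.890e+02  7.125e-01
 -2.722e-01]
side rc [ 7.942e-01 -8.920e-02  4.210e-02  5.900e-02  3.580e+02  7.924e-01
 -8.740e-02]
station (array([0.61  , 0.0035]), array([0.3217, 0.1201]), 89.37, 2632)
crate (array([0.4944, 0.3697]), array([0.2498, 0.1421]), 0.48, 785)
panel (array([ 0.469 , -0.3306]), array([0.1466, 0.1969]), 81.78, 1464)
dialbar (array([ 0.4631, -0.3298]), array([0.0458, 0.1203]), 84.62, 77)
red 13 [ 0.521  -0.2854  0.0517] [ 0.515 -0.292  0.049] [ 0.527 -0.273  0.057]
red 68 [ 0.5102 -0.3577  0.0999] [ 0.499 -0.369  0.088] [ 0.522 -0.347  0.111]
green stud 7 [ 0.5016 -0.387   0.0515]
yellow 15 [ 0.46314091 -0.37466388  0.04887083]
```

View pics/panel.png

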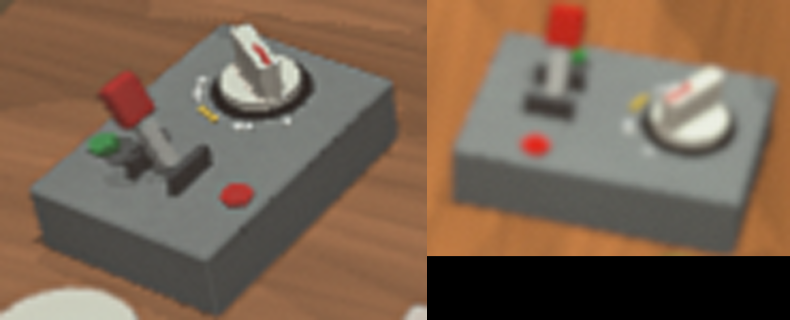

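The panel crop shows the isolator leaning to the green stud (ON). The dial pointer (red mark) faces away from the yellow dots. I'll pin down the dial geometry now.

```bash
python3 - <<'E'
from meas import *
xa=np.array([.990,-.139]); ya=np.array([.139,.990]); c0=np.array([.4694,-.330])
for n,pa in(("scene",(160,260,115,190)),("side",(330,415,90,150))):
    d=np.load(f"pics/{n}0.npz"); u0,u1,v0,v1=pa; w=d["W"][v0:v1,u0:u1].reshape(-1,3); cc=d["c"][v0:v1,u0:u1].reshape(-1,3).astype(int)
    b=np.stack([(w[:,:2]-c0)@xa,(w[:,:2]-c0)@ya],1)-[-.05,0]
    r=np.hypot(*b.T)
    def rep(t,m): print(n,t,m.sum(),(b[m].mean(0)*1000).round(1),"ang",np.degrees(np.arctan2(*b[m].mean(0)[::-1])).round(1))
    m=(w[:,2]>.08)&(w[:,2]<.092)&(r<.035); rep("bar",m); print(cv2.minAreaRect((b[m]*1000).astype(np.float32)), cv2.fitLine((b[m]*1000).astype(np.float32),cv2.DIST_L2,0,.01,.01).ravel().round(2))
    rep("disc",(w[:,2]>.055)&(w[:,2]<.063)&(r<.035))
    rep("red",(r<.035)&(w[:,2]>.075)&(cc[:,0]-cc[:,1]>40))
    ring=(r>.033)&(r<.05)&(w[:,2]<.056)
    rep("yel",ring&(cc[:,0]-cc[:,2]>35))
    ww=ring&(cc.min(1)>140); print("white angs",np.sort(np.degrees(np.arctan2(b[ww,1],b[ww,0]))).round(0).tolist())
E
```

```text
scene bar 64 [1.5 2. ] ang 51.8
((0.48239994049072266, 1.4375324249267578), (55.13135528564453, 15.014646530151367), 58.152427673339844) [0.5  0.87 1.55 1.97]
scene disc 112 [5.5 3.2] ang 30.7
scene red 10 [4.8 8.9] ang 61.7
scene yel 11 [ 37.4 -14.6] ang -21.4
white angs [-148.0, -107.0, -83.0, -79.0, -76.0, -73.0, -67.0, -66.0, -61.0, -59.0, -58.0, -55.0, -49.0, -43.0, 8.0, 16.0, 17.0, 21.0, 25.0, 56.0, 64.0, 65.0]
side bar 59 [ 0.6 -1.5] ang -70.1
((-0.584111213684082, -1.1612262725830078), (49.85336685180664, 16.370946884155273), 60.55589294433594) [ 0.55  0.84  0.55 -1.52]
side disc 92 [-3.5  7.4] ang 115.2
side red 8 [7.  7.6] ang 47.4
side yel 17 [ 23.3 -13. ] ang -29.2
white angs [-169.0, -169.0, -165.0, -153.0, -153.0, -152.0, -148.0, -148.0, -145.0, -140.0, -136.0, -132.0, -130.0, -128.0, -127.0, -127.0, -125.0, -123.0, -121.0, -121.0, -119.0, -118.0, -118.0, -117.0, -69.0, -64.0, -60.0, -58.0, -55.0, -54.0, -52.0, -51.0, -48.0, -45.0, -45.0, -43.0, -36.0, -14.0, -6.0, -5.0, -2.0, -2.0, -0.0, 1.0, 2.0, 2.0, 4.0, 5.0, 7.0, 9.0, 10.0, 10.0, 13.0, 14.0, 14.0, 14.0, 15.0, 15.0, 18.0, 19.0, 20.0, 20.0, 23.0, 26.0, 26.0, 27.0, 31.0, 34.0, 34.0, 35.0, 35.0, 35.0, 38.0, 39.0, 40.0, 40.0, 41.0, 43.0, 44.0, 45.0, 48.0, 49.0, 49.0, 52.0, 53.0, 54.0, 56.0, 56.0, 57.0, 57.0, 58.0, 58.0, 59.0, 60.0, 62.0, 63.0, 64.0, 64.0, 64.0, 66.0, 69.0, 71.0, 71.0, 75.0, 76.0, 77.0, 81.0, 82.0, 83.0, 83.0, 85.0, 87.0, 88.0, 89.0, 89.0, 92.0, 92.0, 93.0, 95.0, 96.0, 96.0, 99.0, 99.0, 100.0, 103.0, 103.0, 103.0, 103.0, 106.0, 106.0, 107.0, 110.0, 111.0, 111.0, 112.0, 113.0, 113.0, 115.0, 117.0, 119.0, 120.0, 120.0, 122.0, 123.0, 124.0, 125.0, 125.0, 127.0, 128.0, 129.0, 130.0, 131.0, 131.0, 133.0, 133.0, 134.0, 136.0, 139.0, 140.0, 141.0, 143.0, 144.0, 145.0, 147.0, 148.0, 150.0, 156.0, 159.0, 160.0, 162.0, 162.0, 166.0, 167.0, 170.0, 172.0, 175.0, 176.0]
```

>>> jog_arm --pt "0.312 -0.044 0 0.52" --pt "0.312 -0.044 0 0.52" --pt "0.312 -0.044 0 0.52" --pt "0.312 -0.044 0 0.52" --pt "0.312 -0.044 0 0.52" --pt "0.312 -0.044 0 0.52" --pt "0.312 -0.044 0 0.52" --pt "0.312 -0.044 0 0.52" --pt "0.312 -0.044 0.09 0.52" --pt "0.312 -0.044 0.139 0.52" --pt "0.312 -0.044 0.139 0.52" --pt "0.312 -0.044 0.139 0.52" --pt "0.312 -0.044 0.139 0.52" --hand 0 --newtons 20

```text
clock: 1.72
position: [0.508, -0.4235, 0.1016]
ee_rot: [3.132, -0.215, 0.006]
force: [1.0, 0.6, 0.7]
width: 0.003
gripper_force: 0.0
```

>>> jog_arm --pt "0 -0.02 0 0" --pt "0 -0.035 0 0" --pt "0 -0.045 0 0" --pt "0 -0.055 0 0" --pt "0 -0.065 0 0" --pt "0 -0.073 0 0" --pt "0 -0.073 0 0" --pt "0 -0.073 0 0"

```text
clock: 2.72
position: [0.5166, -0.3498, 0.0986]
ee_rot: [3.134, -0.214, -0.001]
force: [-0.4, -0.4, -0.5]
width: 0.006
gripper_force: 0.0
```

```bash
python3 - <<'E'
from meas import *
st()
for n,pa in (("scene",(160,260,115,190)),("side",(330,415,90,150))):
    im=grab(n);u0,u1,v0,v1=pa;save(im,n+"1.png")
    W=cloud(im); w=W[v0:v1,u0:u1].reshape(-1,3);cc=im["color"][v0:v1,u0:u1].reshape(-1,3).astype(int)
    q=w[(cc[:,0]>130)&(cc[:,1]<70)&(w[:,2]>.062)&(w[:,0]>.48)];print(len(q),q.mean(0))
E
```

```text
{'clock': 2.725, 'joints': [0.472, 0.57, 0.055, 1.727, -0.04, 0.845, -1.162], 'position': [0.517, -0.35, 0.099], 'ee_rot': [3.134, -0.214, -0.001], 'force': [-0.401, -0.36, -0.454], 'width': 0.006, 'gripper_force': 0.0}
0 [nan nan nan]
12 [ 0.51796951 -0.30892266  0.10799235]<stdin>:6: RuntimeWarning: Mean of empty slice.
  ret = um.true_divide(
```

>>> jog_arm --pt "0 0.02 0 0" --pt "0 0.02 -0.06 0" --pt "0 0.02 -0.08 0" --pt "-0.099 -0.013 -0.08 -1.03" --pt "-0.099 -0.013 -0.08 -1.03" --pt "-0.099 -0.013 -0.08 -1.03" --pt "-0.099 -0.013 -0.08 -1.03" --pt "-0.099 -0.013 -0.08 -1.03" --pt "-0.099 -0.013 -0.08 -1.03" --pt "-0.099 -0.013 -0.08 -1.03" --pt "-0.099 -0.013 -0.08 -1.03" --pt "-0.099 -0.013 -0.08 -1.03" --hand 0.045

```text
clock: 4.32
position: [0.4204, -0.3236, 0.1787]
ee_rot: [2.834, 1.355, -0.0]
force: [0.2, -0.1, 0.4]
width: 0.489
gripper_force: 0.0
```

```bash
python3 - <<'E'
from meas import *
st(); im=grab("wrist"); save(im,"w1.png"); W=cloud(im)
m=(W[...,2]>.08)&(W[...,2]<.092)&(np.hypot(W[...,0]-.42,W[...,1]+.323)<.04)
print(cv2.minAreaRect((W[m][:,:2]*1000).astype(np.float32)),m.sum())
E
```

```text
{'clock': 4.325, 'joints': [0.689, 0.352, -0.173, 1.867, 0.074, 0.928, -0.197], 'position': [0.42, -0.324, 0.179], 'ee_rot': [2.834, 1.355, -0.0], 'force': [0.221, -0.112, 0.417], 'width': 0.489, 'gripper_force': 0.0}
((419.23187255859375, -326.2110595703125), (49.369384765625, 13.995176315307617), 50.58778762817383) 1042
```

View pics/w1.png

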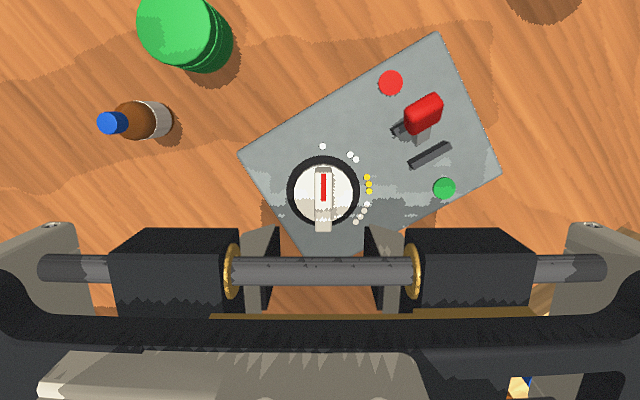

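Wrist view: the isolator leans to the red stud (390,83), so it is OFF. The dial pointer is at the one-dot mark, and the yellow dots are at (368,185).

>>> jog_arm --pt "-0.002 0.001 0.05 0" --pt "-0.002 0.001 0.09 0" --pt "-0.002 0.001 0.104 0" --pt "-0.002 0.001 0.104 0" --pt "-0.002 0.001 0.104 0"

```text
clock: 5.0
position: [0.421, -0.326, 0.0761]
ee_rot: [2.831, 1.357, 0.002]
force: [-0.2, 0.2, 0.7]
width: 0.491
gripper_force: 0.0
```

>>> jog_arm --pt "0 0 0 0" --pt "0 0 0 0" --pt "0 0 0 0" --pt "0 0 0 0" --pt "0 0 0 0.15" --pt "0 0 0 0.3" --pt "0 0 0 0.45" --pt "0 0 0 0.6" --pt "0 0 0 0.75" --pt "0 0 0 0.9" --pt "0 0 0 1.05" --pt "0 0 0 1.2" --pt "0 0 0 1.3" --pt "0 0 0 1.4" --pt "0 0 0 1.4" --pt "0 0 0 1.4" --hand 0 --newtons 25

```text
clock: 7.0
position: [0.4205, -0.3269, 0.075]
ee_rot: [3.04, -0.786, 0.003]
force: [0.6, -5.2, -3.2]
width: 0.153
gripper_force: 25.0
```

>>> jog_arm --pt "0 0 0 0" --pt "0 0 0 0" --pt "0 0 0 0" --pt "0 0 -0.05 0" --pt "0 0 -0.1 0" --pt "0 0 -0.104 0" --pt "0 0 -0.104 0" --hand 0.045

```text
clock: 7.88
position: [0.4199, -0.3252, 0.1787]
ee_rot: [-3.041, 0.786, -0.001]
force: [0.1, -0.1, -0.7]
width: 0.484
gripper_force: 0.0
```

```bash
python3 - <<'E'
from meas import *
st(); im=grab("wrist"); save(im,"w2.png"); W=cloud(im)
m=(W[...,2]>.08)&(W[...,2]<.092)&(np.hypot(W[...,0]-.42,W[...,1]+.323)<.04)
print(cv2.minAreaRect((W[m][:,:2]*1000).astype(np.float32)),m.sum())
E
```

```text
{'clock': 7.875, 'joints': [0.351, 0.345, 0.27, 1.894, -0.114, 0.916, -1.401], 'position': [0.42, -0.325, 0.179], 'ee_rot': [-3.041, 0.786, -0.001], 'force': [0.095, -0.088, -0.749], 'width': 0.484, 'gripper_force': 0.0}
((419.15301513671875, -326.95184326171875), (13.524635314941406, 49.62537384033203), 60.770572662353516) 1071
```

View pics/w2.png

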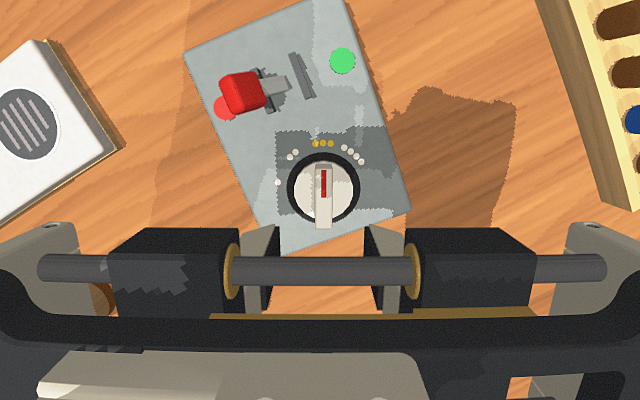

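The dial pointer is now at the three yellow dots (323,143). Next I'll survey the jars from above.

>>> jog_arm --pt "0 0 -0.06 0" --pt "-0.068 -0.391 -0.17 -2.08" --pt "-0.068 -0.391 -0.17 -2.08" --pt "-0.068 -0.391 -0.17 -2.08" --pt "-0.068 -0.391 -0.17 -2.08" --pt "-0.068 -0.391 -0.17 -2.08" --pt "-0.068 -0.391 -0.17 -2.08" --pt "-0.068 -0.391 -0.17 -2.08" --pt "-0.068 -0.391 -0.17 -2.08" --pt "-0.068 -0.391 -0.17 -2.08" --pt "-0.068 -0.391 -0.17 -2.08" --pt "-0.068 -0.391 -0.17 -2.08" --pt "-0.068 -0.391 -0.17 -2.08" --pt "-0.068 -0.391 -0.17 -2.08" --pt "-0.068 -0.391 -0.17 -2.08" --pt "-0.068 -0.391 -0.17 -2.08" --hand 0.0918

```text
clock: 9.93
position: [0.5501, 0.0495, 0.3487]
ee_rot: [2.219, 2.223, -0.0]
force: [0.4, 0.5, 0.7]
width: 0.998
gripper_force: 0.0
```

```bash
cat > survey.py <<'E'
from meas import *
import sys
def survey(name):
    s=st(); im=grab("wrist"); save(im,name); W=cloud(im); c=im["color"].astype(int)
    tp=np.array(s["position"]); 
    for lab,lo,hi in (("tops94",.088,.1),("tops64",.058,.07)):
        m=((W[...,2]>lo)&(W[...,2]<hi)).astype(np.uint8)
        n,L,S,C=cv2.connectedComponentsWithStats(m)
        for i in range(1,n):
            if S[i,4]>400:
                p=W[L==i]; (x,y),r=cv2.minEnclosingCircle(p[:,:2].astype(np.float32)); print(lab,np.round([x,y,r],4),p[:,:2].mean(0).round(4),"px",C[i].round(),"rgb",np.median(c[L==i],0),S[i,4])
    m=(W[...,2]>.026)&(W[...,2]<.034)
    n,L,S,C=cv2.connectedComponentsWithStats(m.astype(np.uint8))
    for i in range(1,n):
        if S[i,4]>400: print("z30",[np.round(a,4) for a in cv2.minAreaRect(W[L==i][:,:2].astype(np.float32))],S[i,4],C[i].round())
    m=m&(c.max(2)<110); n,L,S,C=cv2.connectedComponentsWithStats(m.astype(np.uint8))
    for i in range(1,n):
        if S[i,4]>400: print("dark",np.round(cv2.minEnclosingCircle(W[L==i][:,:2].astype(np.float32))[0],4),S[i,4],C[i].round())
    return W,im
if __name__=="__main__": survey(sys.argv[1])
E
python3 survey.py w3.png
```

```text
{'clock': 9.925, 'joints': [-0.007, 0.26, -0.233, 1.559, 0.061, 1.33, -0.245], 'position': [0.55, 0.05, 0.349], 'ee_rot': [2.219, 2.223, -0.0], 'force': [0.392, 0.454, 0.71], 'width': 0.998, 'gripper_force': 0.0}
tops94 [0.6099 0.1081 0.0303] [0.6094 0.1081] px [370. 117.] rgb [234.  64.  55.] 1855
tops94 [0.6118 0.0032 0.03  ] [0.6115 0.0043] px [368. 198.] rgb [215.  44.  37.] 1569
tops64 [0.4434 0.2142 0.0303] [0.4439 0.2137] px [238.  31.] rgb [ 70. 125. 224.] 1872
tops64 [0.4292 0.1062 0.0302] [0.4296 0.1061] px [231. 118.] rgb [234. 204. 133.] 1581
tops64 [ 0.0567 -0.0105  0.0595] [ 0.072  -0.0112] px [  6. 201.] rgb [56. 49. 41.] 470
tops64 [ 0.4264 -0.0107  0.0301] [ 0.4271 -0.0096] px [235. 201.] rgb [220. 175. 114.] 1317
tops64 [ 0.417  -0.1535  0.0289] [ 0.4178 -0.1593] px [236. 294.] rgb [ 43. 121.  58.] 532
z30 [array([0.8797, 0.1045]), array([0.0042, 0.3313]), np.float64(0.0597)] 807 [547. 109.]
z30 [array([0.6113, 0.0244]), array([0.2733, 0.1204]), np.float64(89.3862)] 10382 [361. 169.]
dark [0.88   0.1051] 725 [548. 103.]
dark [ 0.6093 -0.1037] 581 [359. 245.]
```

View pics/w3.png

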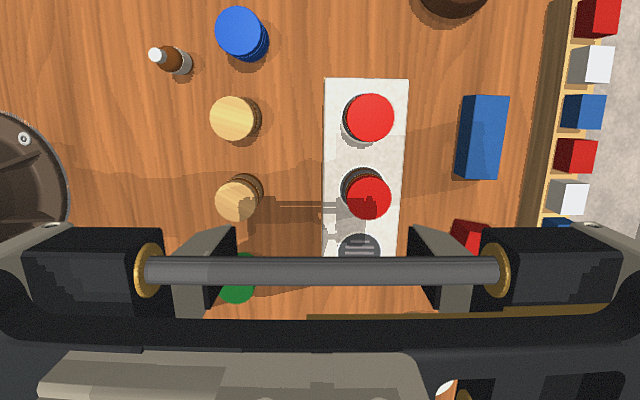

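Wrist view: red lids are at (370,117) and (368,198), fresh jars at (231,118) and (235,201), and the right vent is free at (359,245). I'll pick up the left used jar.

>>> jog_arm --pt "0.0585 0.06 0.06 0" --pt "0.0585 0.06 0.12 0" --pt "0.0585 0.06 0.18 0" --pt "0.0585 0.06 0.23 0" --pt "0.0585 0.06 0.265 0" --pt "0.0585 0.06 0.283 0" --pt "0.0585 0.06 0.283 0" --pt "0.0585 0.06 0.283 0"

```text
clock: 10.98
position: [0.6114, 0.1085, 0.0678]
ee_rot: [2.217, 2.223, 0.004]
force: [0.5, -0.2, -0.2]
width: 1.0
gripper_force: 0.0
```

>>> jog_arm --pt "0 0 0 0" --pt "0 0 0 0" --pt "0 0 0 0" --pt "0 0 0 0" --pt "0 0 0 0" --pt "0 0 -0.03 0" --pt "0 0 -0.08 0" --pt "0 0 -0.14 0" --pt "0 0 -0.14 0" --hand 0.04 --newtons 20

```text
clock: 12.1
position: [0.6126, 0.1091, 0.2107]
ee_rot: [2.215, 2.221, 0.012]
force: [-0.6, 1.5, -2.7]
width: 0.65
gripper_force: 20.0
```

>>> jog_arm --pt "0.05 -0.012 0 0" --pt "0.1 -0.025 0 0" --pt "0.15 -0.037 0 0" --pt "0.2 -0.05 0 0" --pt "0.24 -0.06 0 0" --pt "0.263 -0.065 0 0" --pt "0.263 -0.065 0 0" --pt "0.263 -0.065 0.05 0" --pt "0.263 -0.065 0.1 0" --pt "0.263 -0.065 0.135 0" --pt "0.263 -0.065 0.15 0" --pt "0.263 -0.065 0.157 0" --pt "0.263 -0.065 0.161 0" --pt "0.263 -0.065 0.161 0" --pt "0.263 -0.065 0.161 0"

```text
clock: 13.98
position: [0.5446, 0.3713, 0.0457]
ee_rot: [2.218, 2.225, 0.002]
force: [-0.3, -0.1, -1.5]
width: 0.653
gripper_force: 20.0
```

>>> jog_arm --pt "0 0 0.002 0" --pt "0 0 0.004 0" --pt "0 0 0.004 0"

```text
clock: 14.35
position: [0.5443, 0.371, 0.041]
ee_rot: [2.218, 2.225, 0.0]
force: [-1.0, -1.4, 2.2]
width: 0.65
gripper_force: 20.0
```

>>> jog_arm --pt "0 0 0 0" --pt "0 0 0 0" --pt "0 0 -0.03 0" --pt "0 0 -0.09 0" --pt "0 0 -0.15 0" --pt "-0.3675 0.0665 -0.15 0" --pt "-0.3675 0.0665 -0.15 0" --pt "-0.3675 0.0665 -0.15 0" --pt "-0.3675 0.0665 -0.15 0" --pt "-0.3675 0.0665 -0.15 0" --pt "-0.3675 0.0665 -0.15 0" --pt "-0.3675 0.0665 -0.15 0" --pt "-0.3675 0.0665 -0.15 0" --pt "-0.3675 0.0665 -0.15 0" --hand 0.078

```text
clock: 16.1
position: [0.6116, 0.0057, 0.1908]
ee_rot: [-2.215, -2.227, -0.001]
force: [-0.0, -0.2, -0.2]
width: 0.851
gripper_force: 0.0
```

```bash
python3 survey.py w4.png; python3 - <<'E'
from meas import *
im=grab("scene"); W=cloud(im); print(top(W,0,(430,510,150,260),(.062,.075)))
m=(im["color"][...,0]>160)&(im["color"][...,1]<80)&(W[...,2]>.06); m[:, :430]=0; m[:,510:]=0; print(m.sum(),W[m].mean(0))
E
```

```text
{'clock': 16.1, 'joints': [0.065, 0.468, -0.232, 1.651, 0.12, 1.036, -0.198], 'position': [0.612, 0.006, 0.191], 'ee_rot': [-2.215, -2.227, -0.001], 'force': [-0.009, -0.161, -0.153], 'width': 0.851, 'gripper_force': 0.0}
tops94 [0.612  0.0033 0.03  ] [0.6119 0.0046] px [322. 199.] rgb [217.  47.  39.] 4168
tops64 [0.4288 0.1051 0.0307] [0.4309 0.1057] px [107.  72.] rgb [235. 202. 131.] 4040
tops64 [0.8877 0.0603 0.0227] [0.8871 0.0602] px [628. 133.] rgb [81. 24. 22.] 599
tops64 [8.984e-01 2.000e-04 2.580e-02] [0.8881 0.0025] px [615. 194.] rgb [117. 113. 104.] 575
tops64 [ 0.4569 -0.0193  0.0304] [ 0.4585 -0.0118] px [155. 206.] rgb [227. 183. 120.] 2432
z30 [array([0.8795, 0.0689]), array([0.0043, 0.2226]), np.float64(0.2319)] 1409 [595. 109.]
z30 [array([0.6113, 0.0407]), array([0.2399, 0.1205]), np.float64(89.409)] 25575 [322. 118.]
z30 [array([0.7605, 0.0793]), array([0.1187, 0.0028]), np.float64(89.0912)] 508 [480. 102.]
z30 [array([ 0.6096, -0.1324]), array([0.1205, 0.0439]), np.float64(1.7264)] 3040 [319. 300.]
dark [0.8798 0.0689] 1213 [595. 102.]
dark [0.6121 0.106 ] 1431 [320.  86.]
dark [0.7616 0.0793] 508 [480. 102.]
dark [ 0.6098 -0.1122] 787 [319. 295.]Traceback (most recent call last):
  File "<stdin>", line 2, in <module>
  File "meas.py", line 4, in top
    u0,u1,v0,v1=box; w=W[v0:v1,u0:u1].reshape(-1,3); col=c[v0:v1,u0:u1].reshape(-1,3)
                                                         ~^^^^^^^^^^^^^
TypeError: 'int' object is not subscriptable
```

Fresh jar 1 has been knocked to about (0.457,-0.015); I'll re-measure it before picking it up. Next is the middle used jar.

>>> jog_arm --pt "-0.001 0 0.05 0" --pt "-0.001 0 0.1 0" --pt "-0.001 0 0.124 0" --pt "-0.001 0 0.124 0" --pt "-0.001 0 0.124 0"

```text
clock: 16.82
position: [0.6126, 0.0034, 0.0679]
ee_rot: [2.217, 2.225, 0.002]
force: [-0.4, 0.2, -0.5]
width: 0.851
gripper_force: 0.0
```

>>> jog_arm --pt "0 0 0 0" --pt "0 0 0 0" --pt "0 0 0 0" --pt "0 0 0 0" --pt "0 0 -0.03 0" --pt "0 0 -0.08 0" --pt "0 0 -0.14 0" --pt "0 0 -0.14 0" --hand 0.04

```text
clock: 17.82
position: [0.6144, 0.003, 0.2117]
ee_rot: [2.214, 2.22, 0.01]
force: [0.4, 0.3, -3.1]
width: 0.647
gripper_force: 20.0
```

>>> jog_arm --pt "0.05 -0.023 0 0" --pt "0.1 -0.045 0 0" --pt "0.15 -0.068 0 0" --pt "0.2 -0.09 0 0" --pt "0.25 -0.113 0 0" --pt "0.3 -0.136 0 0" --pt "0.34 -0.154 0 0" --pt "0.368 -0.167 0 0" --pt "0.368 -0.167 0 0" --pt "0.368 -0.167 0.05 0" --pt "0.368 -0.167 0.1 0" --pt "0.368 -0.167 0.135 0" --pt "0.368 -0.167 0.15 0" --pt "0.368 -0.167 0.158 0" --pt "0.368 -0.167 0.162 0" --pt "0.368 -0.167 0.165 0" --pt "0.368 -0.167 0.167 0" --pt "0.368 -0.167 0.167 0"

```text
clock: 20.08
position: [0.4443, 0.3708, 0.0424]
ee_rot: [2.218, 2.224, 0.004]
force: [-3.5, -4.0, 19.7]
width: 0.649
gripper_force: 20.0
```

>>> jog_arm --pt "0 0 -0.002 0" --pt "0 0 -0.002 0" --pt "0 0 -0.003 0" --pt "0 0 -0.04 0" --pt "0 0 -0.1 0" --pt "0 0 -0.16 0" --pt "-0.321 0.06 -0.29 0" --pt "-0.321 0.06 -0.29 0" --pt "-0.321 0.06 -0.29 0" --pt "-0.321 0.06 -0.29 0" --pt "-0.321 0.06 -0.29 0" --pt "-0.321 0.06 -0.29 0" --pt "-0.321 0.06 -0.29 0" --pt "-0.321 0.06 -0.29 0" --pt "-0.321 0.06 -0.29 0" --hand 0.078

```text
clock: 21.95
position: [0.5041, 0.0507, 0.3292]
ee_rot: [-2.215, -2.227, 0.001]
force: [0.7, -0.2, -0.2]
width: 0.847
gripper_force: 0.0
```

```bash
python3 survey.py w5.png; python3 - <<'E'
from meas import *
im=grab("scene"); save(im,"scene2.png"); W=cloud(im)
m=(im["color"][...,0]>160)&(im["color"][...,1]<80)&(W[...,2]>.06); m[:, :430]=0; m[:,510:]=0
n,L,S,C=cv2.connectedComponentsWithStats(m.astype(np.uint8))
for i in range(1,n):
    if S[i,4]>50: print(C[i],W[L==i].mean(0).round(4))
E
```

```text
{'clock': 21.95, 'joints': [-0.012, 0.191, -0.232, 1.695, 0.045, 1.262, -0.248], 'position': [0.504, 0.051, 0.329], 'ee_rot': [-2.215, -2.227, 0.001], 'force': [0.671, -0.243, -0.196], 'width': 0.847, 'gripper_force': 0.0}
tops64 [0.4433 0.214  0.0303] [0.4436 0.2139] px [272.  27.] rgb [ 77. 133. 229.] 2084
tops64 [0.4292 0.1054 0.0299] [0.4295 0.1059] px [264. 119.] rgb [236. 209. 136.] 1721
tops64 [0.0502 0.0003 0.0591] [0.0703 0.004 ] px [ 18. 194.] rgb [60. 51. 43.] 665
tops64 [ 0.4559 -0.0192  0.0301] [ 0.4567 -0.018 ] px [287. 212.] rgb [155. 122.  81.] 1426
tops64 [ 0.4154 -0.1488  0.03  ] [ 0.4154 -0.152 ] px [261. 298.] rgb [ 43. 122.  59.] 902
z30 [array([0.8795, 0.1051]), array([0.0047, 0.331 ]), np.float64(0.0078)] 1011 [585. 114.]
z30 [array([0.6113, 0.0299]), array([0.2633, 0.1204]), np.float64(89.278)] 13667 [395. 159.]
dark [0.8792 0.1051] 877 [587. 106.]
dark [0.6122 0.1056] 1236 [401. 119.]
dark [0.6107 0.0012] 1144 [395. 193.]
[477.06430868 197.41157556] [0.4455 0.3747 0.0677]
[471.26229508 226.86885246] [0.5453 0.3739 0.0676]
```

View pics/scene2.png

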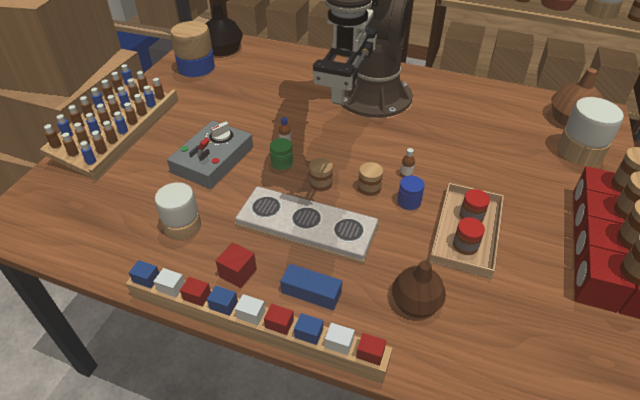

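Scene view: both used jars stand upright in the crate at (477,205) and (469,235). All three vents are clear and the fresh jars are at (320,173) and (370,178). Fresh 2 goes to the left vent.

>>> jog_arm --pt "0.055 -0.075 0.06 0" --pt "0.055 -0.075 0.12 0" --pt "0.055 -0.075 0.18 0" --pt "0.055 -0.075 0.23 0" --pt "0.055 -0.075 0.27 0" --pt "0.055 -0.075 0.292 0" --pt "0.055 -0.075 0.292 0" --pt "0.055 -0.075 0.292 0" --pt "0.055 -0.075 0.292 0"

```text
clock: 23.18
position: [0.4304, 0.1045, 0.0389]
ee_rot: [2.217, 2.224, 0.003]
force: [-0.2, 0.5, 0.9]
width: 0.854
gripper_force: 0.0
```

>>> jog_arm --pt "0 0 0 0" --pt "0 0 0 0" --pt "0 0 0 0" --pt "0 0 0 0" --pt "0 0 -0.03 0" --pt "0 0 -0.08 0" --pt "0 0 -0.12 0" --pt "0 0 -0.12 0" --pt "0 0 -0.12 0" --hand 0.04

```text
clock: 24.3
position: [0.4289, 0.1037, 0.157]
ee_rot: [-2.218, -2.224, 0.002]
force: [-0.0, -0.1, -3.0]
width: 0.654
gripper_force: 20.0
```

>>> jog_arm --pt "0 0.05 0 0" --pt "0 0.1 0 0" --pt "0.001 0.15 0 0" --pt "0.001 0.183 0 0" --pt "0.001 0.183 0 0" --pt "0.001 0.183 0.05 0" --pt "0.001 0.183 0.07 0" --pt "0.001 0.183 0.07 0" --pt "0.001 0.183 0.07 0"

```text
clock: 25.42
position: [0.6122, 0.1059, 0.0881]
ee_rot: [-2.218, -2.225, -0.0]
force: [-0.3, 0.3, -0.8]
width: 0.652
gripper_force: 20.0
```

```bash
cat > held.py <<'E'
from meas import *
s=st(); im=grab("wrist"); W=cloud(im); tp=s["position"]
near=np.hypot(W[...,0]-tp[0],W[...,1]-tp[1])<.045
c=im["color"].astype(int)
h=W[...,2]; q=near&(c[...,0]>c[...,2]+25)&(h>tp[2]-.03)&(h<tp[2]+.05)
zt=np.percentile(h[q],90); m=q&(abs(h-zt)<.003)
print("top z",zt,np.round(cv2.minEnclosingCircle(W[m][:,:2].astype(np.float32))[0],4),cv2.minEnclosingCircle(W[m][:,:2].astype(np.float32))[1],m.sum())
for n in("side","scene"):
    im=grab(n);W=cloud(im);near=(np.hypot(W[...,0]-tp[0],W[...,1]-tp[1])<.1)&(W[...,2]>.028)&(W[...,2]<.032)
    pass
E
python3 held.py
```

```text
{'clock': 25.425, 'joints': [-0.099, 0.594, -0.233, 1.724, 0.174, 0.843, -0.406], 'position': [0.612, 0.106, 0.088], 'ee_rot': [-2.218, -2.225, -0.0], 'force': [-0.314, 0.305, -0.791], 'width': 0.652, 'gripper_force': 20.0}
top z 0.11455381443103037 [0.6119 0.1078] 0.030120139941573143 8430
```

>>> jog_arm --pt "-0.002 0 0.008 0" --pt "-0.002 0 0.015 0" --pt "-0.002 0 0.019 0" --pt "-0.002 0 0.021 0" --pt "-0.002 0 0.021 0"

```text
clock: 26.2
position: [0.612, 0.1035, 0.068]
ee_rot: [2.218, 2.225, -0.001]
force: [-6.8, -3.0, 15.3]
width: 0.652
gripper_force: 20.0
```

>>> jog_arm --pt "0 0 -0.001 0" --pt "0 0 -0.001 0" --pt "0 0 -0.002 0" --pt "0 0 -0.04 0" --pt "0 0 -0.1 0" --pt "0 0 -0.16 0" --pt "-0.1225 -0.156 -0.22 0" --pt "-0.1225 -0.156 -0.22 0" --pt "-0.1225 -0.156 -0.22 0" --pt "-0.1225 -0.156 -0.22 0" --pt "-0.1225 -0.156 -0.22 0" --pt "-0.1225 -0.156 -0.22 0" --hand 0.078

```text
clock: 27.7
position: [0.4577, -0.0182, 0.2864]
ee_rot: [-2.216, -2.226, -0.001]
force: [0.1, -0.5, -0.3]
width: 0.845
gripper_force: 0.0
```

```bash
python3 survey.py w6.png
```

```text
{'clock': 27.7, 'joints': [0.145, 0.137, -0.249, 1.868, 0.036, 1.141, -0.112], 'position': [0.458, -0.018, 0.286], 'ee_rot': [-2.216, -2.226, -0.001], 'force': [0.101, -0.523, -0.294], 'width': 0.845, 'gripper_force': 0.0}
tops94 [0.611  0.1054 0.0304] [0.61  0.105] px [473.  55.] rgb [235. 205. 134.] 2832
tops64 [ 0.0548 -0.0122  0.0623] [ 0.0704 -0.0071] px [ 11. 159.] rgb [57. 49. 42.] 834
tops64 [ 0.4564 -0.019   0.03  ] [ 0.4562 -0.0183] px [321. 169.] rgb [228. 185. 121.] 1966
tops64 [ 0.7946 -0.0819  0.0358] [ 0.7901 -0.0754] px [579. 214.] rgb [206.  49.  41.] 933
z30 [array([0.6103, 0.0057]), array([0.3107, 0.1204]), np.float64(89.3851)] 16627 [438. 136.]
z30 [array([0.7605, 0.0793]), array([0.1191, 0.0039]), np.float64(88.6953)] 433 [564.  87.]
z30 [array([ 0.0833, -0.0006]), array([0.0248, 0.113 ]), np.float64(0.9024)] 545 [ 40. 150.]
z30 [array([ 0.88  , -0.0295]), array([0.0058, 0.1621]), np.float64(0.0035)] 549 [628. 178.]
dark [0.7617 0.0792] 433 [564.  87.]
dark [ 0.0909 -0.0005] 545 [ 40. 150.]
dark [ 0.8796 -0.0292] 459 [627. 179.]
dark [6.11e-01 6.00e-04] 1532 [442. 149.]
dark [ 0.6094 -0.1038] 797 [437. 220.]
```

>>> jog_arm --pt "-0.001 -0.001 0.06 0" --pt "-0.001 -0.001 0.12 0" --pt "-0.001 -0.001 0.18 0" --pt "-0.001 -0.001 0.22 0" --pt "-0.001 -0.001 0.248 0" --pt "-0.001 -0.001 0.248 0" --pt "-0.001 -0.001 0.248 0" --pt "-0.001 -0.001 0.248 0"

```text
clock: 28.75
position: [0.4569, -0.0201, 0.0398]
ee_rot: [2.217, 2.224, 0.003]
force: [-0.2, -0.2, -0.5]
width: 0.847
gripper_force: 0.0
```

>>> jog_arm --pt "0 0 0 0" --pt "0 0 0 0" --pt "0 0 0 0" --pt "0 0 0 0" --pt "0 0 -0.03 0" --pt "0 0 -0.08 0" --pt "0 0 -0.12 0" --pt "0 0 -0.12 0" --pt "0.02 0.05 -0.12 0" --pt "0.02 0.1 -0.12 0" --pt "0.02 0.155 -0.12 0" --pt "0.02 0.155 -0.12 0" --pt "0.02 0.155 -0.07 0" --pt "0.02 0.155 -0.05 0" --pt "0.02 0.155 -0.05 0" --pt "0.02 0.155 -0.05 0" --hand 0.04

```text
clock: 30.75
position: [0.6108, 0.0002, 0.0891]
ee_rot: [2.218, 2.225, 0.0]
force: [0.6, 0.6, -1.4]
width: 0.651
gripper_force: 20.0
```

```bash
python3 held.py
```

```text
{'clock': 30.75, 'joints': [0.06, 0.577, -0.215, 1.752, 0.158, 0.829, -0.226], 'position': [0.611, 0.0, 0.089], 'ee_rot': [2.218, 2.225, 0.0], 'force': [0.601, 0.631, -1.391], 'width': 0.651, 'gripper_force': 20.0}
top z 0.11453041248688735 [0.6105 0.0018] 0.03010331466794014 8343
```

>>> jog_arm --pt "-0.001 0 0.008 0" --pt "-0.001 0 0.015 0" --pt "-0.001 0 0.018 0" --pt "-0.001 0 0.02 0" --pt "-0.001 0 0.02 0"

```text
clock: 31.52
position: [0.6104, -0.0009, 0.0693]
ee_rot: [-2.218, -2.225, 0.001]
force: [-4.1, 0.0, 7.4]
width: 0.652
gripper_force: 20.0
```

>>> jog_arm --pt "0 0 0 0" --pt "0 0 0 0" --pt "0 0 -0.001 0" --pt "0 0 -0.04 0" --pt "0 0 -0.1 0" --pt "0 0 -0.16 0" --pt "0 0 -0.2 0" --pt "0 0 -0.2 0" --hand 0.078

```text
clock: 32.52
position: [0.6126, -0.0006, 0.2726]
ee_rot: [2.215, 2.221, 0.008]
force: [0.9, -0.3, -1.8]
width: 0.846
gripper_force: 0.0
```

```bash
python3 survey.py w7.png; python3 - <<'E'
from meas import *
im=grab("scene"); save(im,"scene3.png")
E
```

```text
{'clock': 32.525, 'joints': [0.079, 0.401, -0.237, 1.545, 0.099, 1.201, -0.172], 'position': [0.613, -0.001, 0.273], 'ee_rot': [2.215, 2.221, 0.008], 'force': [0.945, -0.291, -1.835], 'width': 0.846, 'gripper_force': 0.0}
tops94 [0.6113 0.105  0.0302] [0.6113 0.1053] px [320.  69.] rgb [237. 215. 140.] 3089
tops94 [6.098e-01 2.000e-04 3.000e-02] [0.6098 0.0014] px [318. 175.] rgb [231. 189. 124.] 2493
tops64 [ 0.7961 -0.0774  0.0335] [ 0.7842 -0.0732] px [460. 229.] rgb [213.  50.  43.] 625
z30 [array([0.8795, 0.0569]), array([0.0042, 0.2779]), np.float64(0.0863)] 949 [537. 112.]
z30 [array([0.611 , 0.0177]), array([0.2856, 0.1209]), np.float64(89.311)] 16552 [319. 145.]
dark [0.8791 0.0574] 615 [538. 103.]
dark [ 0.6092 -0.1039] 1392 [317. 239.]
```

View pics/scene3.png

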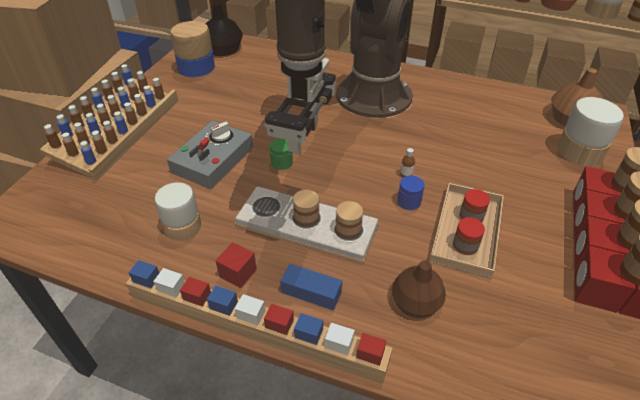

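Scene view: the fresh jars stand on the left and middle vents at (349,220) and (306,208). The used jars are in the crate. Switching the isolator back on is all that remains.

>>> jog_arm --pt "-0.2575 -0.081 0 1.71" --pt "-0.2575 -0.081 0 1.71" --pt "-0.2575 -0.081 0 1.71" --pt "-0.2575 -0.081 0 1.71" --pt "-0.2575 -0.081 0 1.71" --pt "-0.2575 -0.081 0 1.71" --pt "-0.2575 -0.081 0 1.71" --pt "-0.2575 -0.081 0 1.71" --pt "-0.2575 -0.081 0 1.71" --pt "-0.2575 -0.081 0 1.71" --pt "-0.2575 -0.081 0 1.71" --pt "-0.2575 -0.081 0.06 1.71" --pt "-0.2575 -0.081 0.12 1.71" --pt "-0.2575 -0.081 0.172 1.71" --pt "-0.2575 -0.081 0.172 1.71" --pt "-0.2575 -0.081 0.172 1.71" --hand 0

```text
clock: 34.62
position: [0.5315, -0.2592, 0.0984]
ee_rot: [3.134, -0.212, 0.003]
force: [0.3, 0.0, 0.4]
width: 0.006
gripper_force: 0.0
```

>>> jog_arm --pt "0 0.015 0 0" --pt "0 0.03 0 0" --pt "0 0.04 0 0" --pt "0 0.05 0 0" --pt "0 0.06 0 0" --pt "0 0.068 0 0" --pt "0 0.068 0 0" --pt "0 0.068 0 0" --pt "0 0.03 0 0" --pt "0 0.03 -0.06 0" --pt "0 0.03 -0.12 0" --pt "0 0 -0.18 0" --pt "0 -0.05 -0.18 0" --pt "0 -0.1 -0.18 0" --pt "0 -0.1 -0.18 0"

```text
clock: 36.5
position: [0.545, -0.1538, 0.2768]
ee_rot: [-3.133, 0.201, -0.0]
force: [-0.1, -0.7, -0.6]
width: 0.004
gripper_force: 0.0
```

```bash
python3 - <<'E'
from meas import *
st(); im=grab("wrist"); save(im,"w8.png"); im=grab("scene"); a=im["color"][60:300,140:540,::-1]; 
b=cv2.imread("pics/w8.png"); a=cv2.resize(a,(480,288)); b=cv2.resize(b,(480,300)); cv2.imwrite("pics/fin.png",np.vstack([a,b]))
E
```

```text
{'clock': 36.5, 'joints': [0.074, 0.307, 0.144, 1.671, -0.05, 1.167, -1.469], 'position': [0.545, -0.154, 0.277], 'ee_rot': [-3.133, 0.201, -0.0], 'force': [-0.056, -0.695, -0.63], 'width': 0.004, 'gripper_force': 0.0}
```

View pics/fin.png

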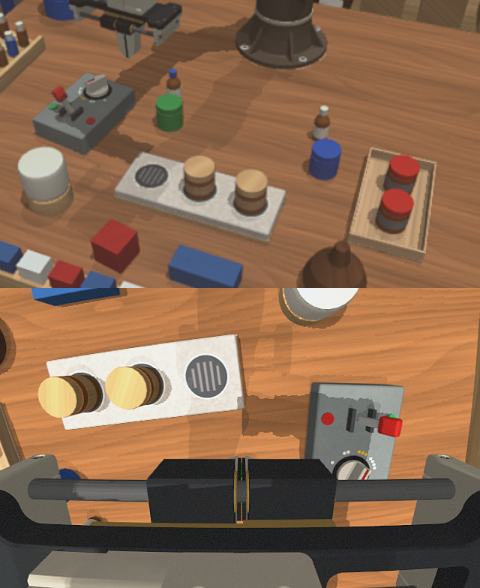

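The isolator handle now leans over the green stud (392,425 in the wrist part), so it is ON. Everything else is in place.

```bash
python3 -c "
from cell import arm
print(arm.sign_off())"
```

```text
the job is handed in; nothing more can be done
None
```

The job is done and handed in: with the isolator off, both used jars went into the crate, both fresh jars went onto the left and middle vents, and the dial was set to three dots; then the isolator was switched back on.

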